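# Balance check with the 500 g weight

## Task

Check the balance: lift the handled steel can off the balance's pan, keeping it upright, and stand it gently and fully on the round cork mat; then press the balance's key fully down and release it while the pan is empty. Then gently stand the larger of the two steel weights upright in the middle of the pan, let go of it, and press the key fully down once more, leaving it up again. Leave the smaller weight and everything else where they are.

Things in the scene. Friction and masses are not known exactly. Their poses are not given: they have to be found in the camera images.
- balance: white laboratory balance, housing 300 (its x) x 190 (its y) x 58 mm tall, fixed to the bench; origin: centre of its underside on the bench; its front, with display and key, faces its -x; the pan is towards its +x
- pan_top (a point): centre of the top face of the balance's round steel pan (140 mm diameter, does not move); 72 mm above the bench, 45 mm along the balance's +x from its origin; axes as the balance's
- key (a joint): the balance's only key, a spring push key; 0 = up, 0.006 m = fully down; fully down takes about 5 N and it springs back up
- key_top (a point): centre of the key's flat top face: round, black, 32 mm diameter, facing up, on the balance's front panel beside the display, 112 mm towards -x and 55 mm towards +y from the balance's origin; it is pressed straight down
- can: closed steel sample can, 94 mm across its lid, 92 mm tall, 0.3 to 0.65 kg, with a rigid fixed stirrup handle over the lid; at the start it stands on the pan. Origin: centre of its underside, z up. The handle's black straight grip runs along the can's x, is centred over the can with its middle 136 mm above the origin, and is 60 mm long, 14 mm thick (its y), 18 mm high; the gap between lid and grip is 35 mm; the wires of the stirrup reach 53 mm to either side along the can's x
- mat: round cork mat, 170 mm diameter, 5 mm thick, fixed flat on the bench to the left or right of the balance; origin: centre of its underside
- block: low wooden block, 180 (its x) x 90 (its y) x 20 mm tall, fixed on the bench on the other side of the balance from the mat; both weights stand on it, about 80 mm apart along its x, in either order; origin: centre of its underside
- weight_large: the larger steel weight, 500 g: upright cylinder 38 mm diameter, 52 mm tall, with a neck and a 25 mm wide knob above it, 72 mm tall in all; origin: centre of its underside, z up along its axis
- weight_small: the smaller steel weight, 200 g, same shape: cylinder 28 mm diameter, 34 mm tall, 19 mm wide knob, 54 mm tall in all; origin: centre of its underside; to be left alone
- reagent: closed amber glass bottle with black cap, 68 mm diameter, 150 mm tall; a bystander, origin at the centre of its underside
- wash_bottle: closed white plastic bottle, 66 mm diameter, 170 mm tall; a bystander, origin at the centre of its underside
- jar: closed glass jar, 70 mm diameter, 100 mm tall; a bystander, origin at the centre of its underside
- beaker: open glass beaker, 70 mm diameter, 85 mm tall; a bystander, origin at the centre of its underside
- dish: flat clear dish, 90 mm diameter, 18 mm tall; a bystander, origin at the centre of its underside
- spatula: steel spatula lying flat, 180 mm long; a bystander
- rack: wooden test-tube rack with tubes, about 80 x 190 mm, 126 mm tall; a bystander, origin at the centre of its underside
Mind the look-alikes: they are no part of the job. What is shaped like the weight_large but green or turquoise is not meant.

How it is judged (in metres and radians):
On the way, in this order (a step that is already met when the one before it is completed fails the run):
1. the can is lifted clear of the pan (z of can in the frame of pan_top above 0.015 m), for 0.1 s.
2. the can stands fully on the cork mat, let go (horizontal distance between can and mat below 0.041 m and height (world z) of can below 0.01 m and angle between can's own z axis and vertical below 0.06 rad and contact force between the fingers and can below 0.5 N), for 0.2 s.
3. the key is pressed down while the pan is empty (value of joint key above 0.004 m and horizontal distance between weight_large and pan_top above 0.09 m), for 0.05 s.
4. the larger weight stands in the middle of the pan, let go, the key up (horizontal distance between weight_large and pan_top below 0.025 m and z of weight_large in the frame of pan_top between -0.004 and 0.005 m and angle between weight_large's own z axis and vertical below 0.06 rad and contact force between the fingers and weight_large below 0.5 N and value of joint key below 0.002 m), for 0.2 s.
5. the key is pressed down again with the weight on the pan (value of joint key above 0.004 m and horizontal distance between weight_large and pan_top below 0.025 m and z of weight_large in the frame of pan_top between -0.004 and 0.005 m and angle between weight_large's own z axis and vertical below 0.06 rad), for 0.05 s.
At the end, for the whole second after the job is handed in: The can stands upright (within 0.06 rad) on the cork mat, its centre within 41 mm of the mat's centre; the larger weight stands upright (within 0.06 rad) on the pan, its centre within 25 mm of the pan's centre; the key is up (under 2 mm); both at rest and released (horizontal distance between can and mat below 0.041 m and height (world z) of can below 0.01 m and angle between each of can, weight_large's own z axis and vertical below 0.06 rad and horizontal distance between weight_large and pan_top below 0.025 m and z of weight_large in the frame of pan_top between -0.004 and 0.005 m and value of joint key below 0.002 m and linear speed of each of can, weight_large below 0.02 m/s); the robot touches nothing.
It fails at once if the can is tipped by more than 0.5 rad (angle between can's own z axis and vertical above 0.5 rad).
It fails at once if the larger weight is dropped on the pan: faster than 0.35 m/s just above it (horizontal distance between weight_large and pan_top below 0.07 m and z of weight_large in the frame of pan_top below 0.02 m and linear speed of weight_large above 0.35 m/s).
It fails at once if the can is dropped on the mat: faster than 0.4 m/s just above it (horizontal distance between can and mat below 0.07 m and height (world z) of can below 0.025 m and linear speed of can above 0.4 m/s).
It fails at once if the smaller weight is moved by more than 25 mm (distance of weight_small from where it was at the start of the episode above 0.025 m).
It fails at once if a bystander is moved by more than 40 mm (distance of any of reagent, wash_bottle, jar, beaker, dish, spatula, rack from where it was at the start of the episode above 0.04 m).
It also fails if it takes over 64 s, if anything falls off the work surface, if the arm or the gripper's body presses on something with over 40 N, if the wrist force passes 120 N, or if a joint passes its speed limit or range.

## Robot

A 7-joint arm with a two-finger parallel gripper is mounted at the origin on the work surface. World frame = base frame: x ahead of the robot, y to its left, z up, the work surface at z = 0. Lengths are in mm, angles in rad, forces in N, time in s.
With the tool pointing down it reaches from about 350 to 900 mm from the base axis. Payload 8.1 kg.
Tool frame: the origin (TCP) lies midway between the tips of the shut fingers; the grasp point (between the pads) lies 19 mm behind it (arm.tcp_to_grasp is the distance from the TCP to the grasp point, in mm); z points along the fingers, y is the line along which they close (so a half turn about z gives the same grasp; the last joint's range is limited). The gripper opens to 85 mm and grips with 20 to 120 N. Pads are 22 mm wide; open, the fingers measure 114 mm over their backs; the gripper's body (76 mm by 85 mm) begins 54 mm behind the grasp point. The pads swing forward as they close: fully open they stand 13 mm farther back than shut.
Start: joints at [1.008, 0.434, 0.025, 1.573, -0.012, 1.134, -0.075], TCP at [277.335, -560.113, 231.323] pointing down, gripper open.
Joint ranges: [-2.62, 2.62], [-0.44, 2.09], [-1.27, 1.32], [0.08, 2.57], [-1.32, 4.46], [0.12, 2], [-2.74, 2.74]. Speed limits (rad/s): [2.22, 2.22, 3.01, 3.01, 3.14, 3.14, 3.14].

## Interface

Orientations are given as a rotation vector (axis times angle).
In Python, from bench import arm gives the robot as it stands.
- The arm moves only by the shell command python3 -m inch 'ROWS' [OPENING]. ROWS is JSON, a list of rows, each an object with "translation": the shift along the tool's x, y, z scaled (see below), a list of three; "turn": the turn about the tool's z scaled (see below). A call has 1 to 20 rows; each row is the pose to reach, as a shift and turn from the pose commanded when the call began, along the tool's axes at that moment, turning the shorter way round; what a row does not reach only later rows make up. The controller multiplies each number of a shift by 0.15 m and each number of a turn by 180 degrees. A row lasts 1/10 s, in which the tool goes at most 50 mm and 8.59 degrees, less where a joint would pass 70% of its speed; a pose out of reach is approached as far as the arm can. A call with a number of a shift or a turn outside -1 to 1 is refused whole. A call with a gripper value outside its range is refused whole. OPENING is the closure, from 0 (fully open) to 1 (shut), set as the call begins (- or left out, the last holds). The fingers move at their own pace and stop on an object; the grip force is fixed at half the most. Time passes only in rows, so rows that repeat a pose let the fingers close. It gives the time, the measured TCP pose, the force, the opening and the grip force at its end, in the units of the state.
- arm.observe(): the state, without advancing time (a new reading comes with each control period).
- arm.capture(name): name is "side" or "top"; returns a dict with "image" (384x512x3 uint8, red, green, blue), "z_map" (384x512 float32, mm along the optical axis (not along the pixel's ray), 0 where there is no reading), "K" (3x3 intrinsics, pixels), "extrinsics" (4x4, takes a point from world to camera coordinates). Camera axes: x right, y up, looking along -z (the intrinsics and any distortion apply to the point x, -y, -z); pixel columns grow to the right and rows downward; lengths in mm; the calibration is good to about 2 mm. A picture is of the moment at which its call begins.
- arm.sign_off(): hands the job in; it is judged then, once.
The state is a dict: "time_s": time; "joint_pos": joint angles; "qvel": joint speeds; "joint_torque": joint torques, N m; "eef_pos": TCP position; "orientation": TCP orientation; "wrist_force": force on the tool from outside, world axes, zero at the start; "ft_torque": the same for the moment, N m; "finger_gap": finger opening in mm; "grip_force": force on a finger pad.
Only numpy, scipy, OpenCV 4.12 (cv2) and the standard library are available. Lean on these libraries where they do the work, as an engineer would, in place of code of your own. Each camera call takes 0.05 s, during which the arm holds its last target. There are 200 camera calls.

## Working session

There is one attempt and no reset: what is moved stays moved. The work goes in short steps, Python scripts to look and compute and a shell command to move; the robot and the scene stay as the last step left them, time stands still between calls to the robot, and variables do not carry over. Pictures are saved under pics/ and viewed, at most 10 in all, crops included, and the job is handed in when it is done.

```bash
mkdir -p pics; ls
cat > h.py <<'E'
import numpy as np,cv2
from bench import arm
def cap(n):
    c=arm.capture(n); np.savez(f'{n}.npz',**c); return c
def pts(c):
    z=c['z_map'].astype(float);K=c['K'];h,w=z.shape
    u,v=np.meshgrid(np.arange(w),np.arange(h))
    P=np.stack([(u-K[0,2])/K[0,0]*z,-(v-K[1,2])/K[1,1]*z,-z,np.ones_like(z)],-1)
    W=P@np.linalg.inv(c['extrinsics']).T
    W[z==0]=np.nan
    return W[...,:3]
E
python3 - <<'E'
from h import *
for n in('top','side'):
    c=cap(n);cv2.imwrite(f'pics/{n}0.png',cv2.resize(c['image'][...,::-1],(800,600)));print(n,c['K'].tolist(),np.round(np.linalg.inv(c['extrinsics'])[:3,3]),[k for k in c])
    print((c['z_map']>0).mean())
print(arm.observe())
E
```

```text
pics
top [[417.0460187224163, 0.0, 262.38438292607617], [0.0, 417.0460187224163, 187.87366343297535], [0.0, 0.0, 1.0]] [ 399.   11. 1689.] ['image', 'z_map', 'K', 'extrinsics']
0.9961344401041666
side [[412.1326648194298, 0.0, 256.6825482379066], [0.0, 412.1326648194298, 193.02922506034548], [0.0, 0.0, 1.0]] [ 133. 1021.  734.] ['image', 'z_map', 'K', 'extrinsics']
0.9960225423177084
{'time_s': 0.1, 'joint_pos': array([ 1.00840079,  0.43515875,  0.0249766 ,  1.5740069 , -0.01160577,
        1.13401191, -0.07511523]), 'qvel': array([-0.0001305 , -0.00095914, -0.00010308, -0.00208135,  0.00104668,
        0.00020259, -0.00011365]), 'joint_torque': array([ 3.03527442e-03, -6.71757460e+01,  1.02839895e+00, -3.16902387e+01,
        1.58186996e-02,  7.22861791e-03,  4.91741005e-06]), 'eef_pos': array([ 277.10204756, -559.70174281,  230.60079933]), 'orientation': array([-3.05763688e+00, -7.15450826e-01,  7.07245949e-04]), 'wrist_force': array([-0.55522231,  0.67243837,  0.60571467]), 'ft_torque': array([-0.02741836, -0.04774017,  0.02616046]), 'grip_force': 0.0, 'finger_gap': 85.54253228025037}
```

View pics/top0.png

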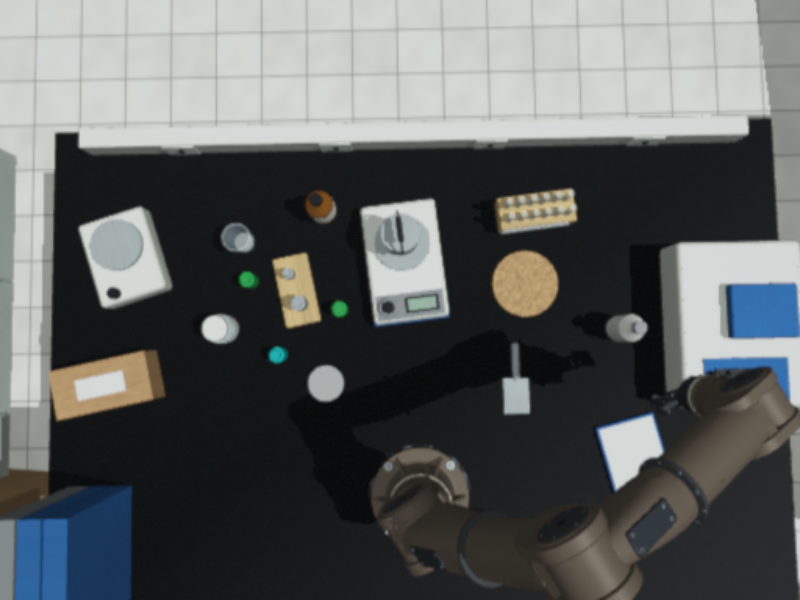

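View pics/side0.png

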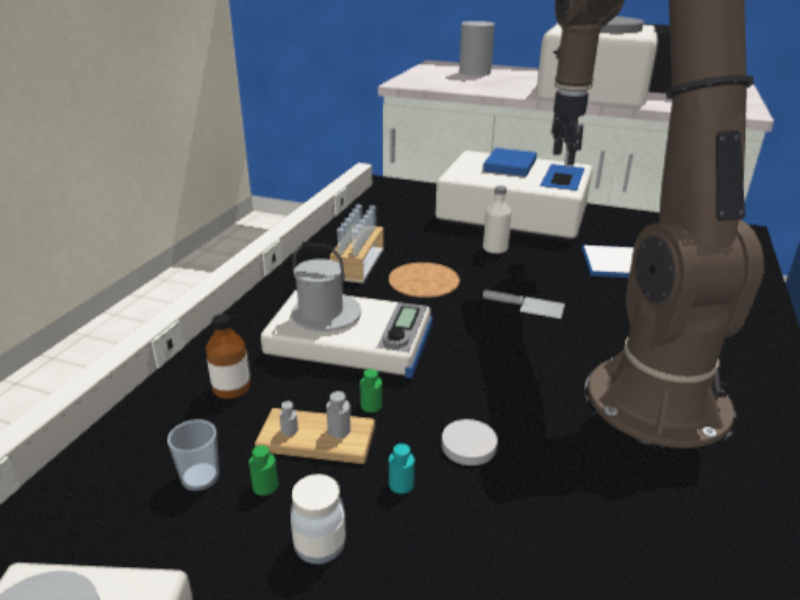

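Top view (800x600 pixels) candidates:
- **Steel weights on the block:** large at (298,302), small at (288,272).
- **Look-alikes:** green at (248,280) and (340,309), turquoise at (278,354).
- **Balance:** the real one, with the can, is at (405,260). A second balance at (125,257) is a decoy.
- **Mat:** (525,284).

I choose the grey weight at (298,302), the taller one on the block. Next I measure, with a close crop to check.

```bash
cat > m.py <<'E'
from h import *
c=dict(np.load('top.npz'));W=pts(c);im=c['image'].astype(int);Z=W[...,2]
def box(u0,v0,u1,v1):
    m=np.zeros(Z.shape,bool);s=.64;m[int(v0*s):int(v1*s),int(u0*s):int(u1*s)]=1;return m
def rect(m):
    p=W[m][:,:2].astype(np.float32);return cv2.minAreaRect(p)
def show(n,m):
    print(n,m.sum(),np.round(rect(m)[0],1),np.round(rect(m)[1],1),round(rect(m)[2],1),'med z',np.round(np.median(Z[m]),1))
print('bench z',np.nanmedian(Z[box(420,330,480,400)]))
B=box(340,180,470,340)
show('balance',B&(abs(Z-58)<8)); 
show('grip',B&(Z>195)); show('lid',B&(abs(Z-164)<8))
show('mat',box(480,240,570,325)&(Z>2)&(Z<12)&(im[...,0]-im[...,2]>40))
K=box(365,290,410,325)&(im.sum(-1)<150)&(Z>45);show('key',K)
b=box(265,245,325,335);show('block',b&(abs(Z-20)<7)&(im[...,0]-im[...,2]>30))
show('L',box(285,285,315,320)&(Z>35)); show('Ltop',box(285,285,315,320)&(Z>78));show('S',box(275,258,298,284)&(Z>33))
for n,q in dict(gr=(325,295,355,325),gl=(235,265,262,295),tq=(265,340,292,368),reag=(300,180,340,225),dish=(300,355,350,410),rack=(490,180,585,240)).items(): show(n,box(*q)&(Z>12))
s=dict(np.load('side.npz'))
a=cv2.resize(s['image'][230:330,110:280,::-1],(680,400),interpolation=2)
cv2.imwrite('pics/c1.png',a)
W=pts(s);Z=W[...,2];im=s['image'].astype(int)
print('SIDE')
show('grip',box(285,230,350,275)&(Z>198));
m=box(285,230,350,275)&(Z>198);print(np.round(W[m]).astype(int)[::6].tolist())
show('mat',box(380,255,470,300)&(Z>-3)&(Z<12)&(im[...,0]-im[...,2]>40))
show('L',box(325,390,352,438)&(Z>32)&(abs(im[...,0]-im[...,2])<25))
show('Ltop',box(325,390,352,438)&(Z>78))
show('key',box(380,322,412,350)&(im.sum(-1)<150)&(Z>45))
show('bal',box(255,290,435,375)&(abs(Z-58)<5)&(im.sum(-1)>350))
E
python3 m.py
```

```text
bench z -0.6583261302058645
balance 2375 [592.1  70.9] [298.2 273.6] 5.9 med z 57.7
grip 77 [651.4  37.4] [84.5 13.6] 6.8 med z 215.1
lid 399 [651.5  36.9] [91.2 91.5] 65.8 med z 162.0
mat 957 [ 537.8 -282.3] [167.8 168.5] 26.1 med z 5.8
key 26 [479.4  74. ] [19.6 15.9] 89.3 med z 78.5
block 777 [532.  308.9] [179.8  90.8] 11.6 med z 19.5
L 88 [494.2 296. ] [35.3 34.6] 89.8 med z 74.6
Ltop 35 [495.3 295.3] [21.4 23.3] 89.9 med z 90.7
S 43 [571.  322.1] [21.  26.4] 66.7 med z 58.0
gr 79 [479.2 196.7] [36.1 31.8] 87.6 med z 57.9
gl 94 [558.2 426.7] [35.7 41.1] 6.8 med z 52.6
tq 90 [366.9 352.6] [35.9 36. ] 58.8 med z 54.7
reag 303 [733.9 240.8] [67.1 77.2] 58.1 med z 102.8
dish 368 [292.4 237.2] [88.4 83.4] 88.0 med z 18.0
rack 1034 [ 733.  -306.3] [108.1 192. ] 6.2 med z 64.7
SIDE
grip 144 [651.7  39.1] [83.4 19.4] 3.3 med z 209.6
[[677, 42, 217], [675, 45, 215], [658, 39, 215], [640, 36, 217], [670, 42, 211], [649, 45, 216], [632, 40, 217], [677, 48, 210], [659, 45, 212], [639, 46, 215], [622, 40, 215], [677, 43, 204], [656, 44, 208], [637, 44, 212], [622, 35, 210], [673, 45, 202], [654, 43, 205], [633, 45, 209], [619, 34, 207], [659, 47, 203], [642, 40, 202], [622, 41, 206], [641, 43, 200], [622, 43, 204]]
mat 799 [ 539.4 -287.4] [165.2 182.6] 20.7 med z 3.4
L 328 [492.  301.9] [36.3 31.8] 32.5 med z 69.1
Ltop 81 [494.  299.5] [22.3 25.2] 22.6 med z 90.2
key 63 [482.8  54.9] [32.8 73.9] 4.1 med z 78.2
bal 1792 [596.3  32.2] [295.2 190.7] 6.4 med z 56.9
```

View pics/c1.png

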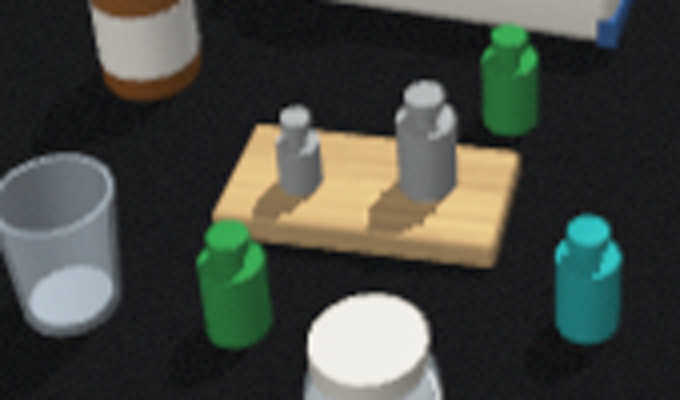

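The crop shows the large steel weight at crop (427,140), the small one at (297,150), and the green and turquoise look-alikes off the block. The choice stands.

```bash
cat > go.py <<'E'
import sys
from h import *
from scipy.spatial.transform import Rotation as R
x,y,z,yaw=map(float,sys.argv[1:5])
o=arm.observe();r=R.from_rotvec(o['orientation']);M=r.as_matrix()
d=M.T@(np.array([x,y,z])-o['eef_pos'])/150
cy=np.degrees(np.arctan2(M[1,0],M[0,0]));t=(cy-yaw+180)%360-180
print('shift',d.round(3),'turn',round(t/180,4),'yaw',cy.round(1),'pos',o['eef_pos'].round(1),'tilt',np.round(M[:,2],3),'t',o['time_s'],'F',o['wrist_force'].round(1),'gap',round(o['finger_gap'],1),'j',o['joint_pos'].round(2))
E
python3 -m inch '[{"translation":[0,0,-0.7],"turn":0.05},{"translation":[0,0,-0.7],"turn":0.1156},{"translation":[1,-0.6,-0.7],"turn":0.1156},{"translation":[1,-0.6,-0.7],"turn":0.1156},{"translation":[1,-0.6,-0.7],"turn":0.1156},{"translation":[1,-0.6,-0.7],"turn":0.1156},{"translation":[1,-0.6,-0.7],"turn":0.1156},{"translation":[1,-0.6,-0.7],"turn":0.1156}]' 0
python3 go.py 651.5 38 310 5.5
```

```text
time_s: 0.9
eef_pos: [371.8, -412.8, 336.2]
orientation: [3.138, 0.153, -0.001]
wrist_force: [-0.5, -0.8, -0.3]
finger_gap: 85.5
grip_force: 0.0
shift [ 2.149 -2.809  0.173] turn 0.0005 yaw 5.6 pos [ 371.8 -412.8  336.2] tilt [-0.001 -0.    -1.   ] t 0.9 F [-0.5 -0.8 -0.3] gap 85.5 j [ 0.71  0.25  0.04  1.58 -0.01  1.31 -0.72]
```

```bash
python3 -m inch '[{"translation":[0.72,-0.94,0],"turn":0},{"translation":[0.72,-0.94,0],"turn":0},{"translation":[0.72,-0.94,0],"turn":0},{"translation":[0.72,-0.94,0],"turn":0},{"translation":[0.72,-0.94,0],"turn":0}]' 0 | head -2
python3 -m inch '[{"translation":[0.72,-0.94,0],"turn":0},{"translation":[0.72,-0.94,0],"turn":0},{"translation":[0.72,-0.94,0],"turn":0},{"translation":[0.72,-0.94,0],"turn":0},{"translation":[0.72,-0.94,0],"turn":0}]' 0 | head -2
python3 -m inch '[{"translation":[0.72,-0.94,0],"turn":0},{"translation":[0.72,-0.94,0],"turn":0},{"translation":[0.72,-0.94,0],"turn":0},{"translation":[0.72,-0.94,0],"turn":0},{"translation":[0.72,-0.94,0],"turn":0},{"translation":[0.72,-0.94,0],"turn":0}]' 0 | head -2
python3 go.py 651.5 38 189 5.5
```

```text
time_s: 1.4
eef_pos: [467.6, -259.2, 336.0]
time_s: 1.9
eef_pos: [561.1, -108.9, 335.5]
time_s: 2.5
eef_pos: [653.8, 36.6, 335.5]
shift [-0.013 -0.012  0.976] turn -0.0006 yaw 5.4 pos [653.8  36.6 335.5] tilt [-0.001 -0.002 -1.   ] t 2.5 F [-0.5 -1.  -0.4] gap 85.4 j [-0.02  0.44 -0.2   1.31  0.09  1.4  -1.68]
```

```bash
python3 -m inch '[{"translation":[-0.01,-0.01,0.3],"turn":0},{"translation":[-0.01,-0.01,0.6],"turn":0},{"translation":[-0.01,-0.01,0.8],"turn":0},{"translation":[-0.01,-0.01,0.9],"turn":0},{"translation":[-0.01,-0.01,0.97],"turn":0},{"translation":[-0.01,-0.01,0.97],"turn":0},{"translation":[-0.01,-0.01,0.97],"turn":0}]' 0
python3 -m inch '[{"translation":[0,0,0],"turn":0},{"translation":[0,0,0],"turn":0},{"translation":[0,0,0],"turn":0},{"translation":[0,0,0],"turn":0},{"translation":[0,0,0],"turn":0},{"translation":[0,0,0],"turn":0},{"translation":[0,0,0],"turn":0},{"translation":[0,0,0],"turn":0},{"translation":[0,0,0],"turn":0},{"translation":[0,0,0],"turn":0},{"translation":[0,0,0],"turn":0},{"translation":[0,0,0],"turn":0}]' 1
python3 go.py 651.5 38 189 5.5
```

```text
time_s: 3.2
eef_pos: [652.4, 39.3, 191.9]
orientation: [3.138, 0.149, 0.002]
wrist_force: [1.0, 0.0, -0.2]
finger_gap: 85.4
grip_force: 0.0
time_s: 4.4
eef_pos: [651.9, 40.5, 190.8]
orientation: [3.138, 0.151, -0.0]
wrist_force: [-0.2, -2.8, -0.1]
finger_gap: 12.8
grip_force: 59.6
shift [-0.004  0.017  0.012] turn 0.0001 yaw 5.5 pos [651.9  40.5 190.8] tilt [-0. -0. -1.] t 4.4 F [-0.2 -2.8 -0.1] gap 12.8 j [-0.01  0.52 -0.2   1.53  0.11  1.09 -1.71]
```

```bash
python3 -m inch '[{"translation":[0,0,-0.05],"turn":0},{"translation":[0,0,-0.15],"turn":0},{"translation":[0,0,-0.27],"turn":0},{"translation":[0,0,-0.4],"turn":0},{"translation":[0,0,-0.5],"turn":0},{"translation":[0,0,-0.55],"turn":0},{"translation":[0,0,-0.55],"turn":0},{"translation":[0,0,-0.55],"turn":0}]' 1
python3 -m inch '[{"translation":[-0.02,0.05,0],"turn":0},{"translation":[-0.07,0.15,0],"turn":0},{"translation":[-0.14,0.3,0],"turn":0},{"translation":[-0.21,0.45,0],"turn":0},{"translation":[-0.28,0.6,0],"turn":0},{"translation":[-0.35,0.75,0],"turn":0},{"translation":[-0.42,0.9,0],"turn":0},{"translation":[-0.48,1,0],"turn":0}]' 1
python3 -m inch '[{"translation":[-0.07,0.15,0],"turn":0},{"translation":[-0.14,0.3,0],"turn":0},{"translation":[-0.21,0.45,0],"turn":0},{"translation":[-0.28,0.6,0],"turn":0},{"translation":[-0.35,0.75,0],"turn":0},{"translation":[-0.42,0.87,0],"turn":0},{"translation":[-0.46,0.95,0],"turn":0},{"translation":[-0.48,1,0],"turn":0},{"translation":[-0.48,1,0],"turn":0},{"translation":[-0.48,1,0],"turn":0}]' 1
python3 go.py 538.3 -284 124 5.5
```

```text
time_s: 5.2
eef_pos: [651.4, 40.9, 272.4]
orientation: [-3.138, -0.152, 0.002]
wrist_force: [0.8, 0.2, -6.4]
finger_gap: 12.6
grip_force: 58.9
time_s: 6.0
eef_pos: [593.1, -119.4, 272.9]
orientation: [3.137, 0.146, -0.002]
wrist_force: [-0.3, -0.1, -5.5]
finger_gap: 13.1
grip_force: 58.9
time_s: 7.0
eef_pos: [538.0, -270.6, 273.2]
orientation: [-3.137, -0.153, -0.001]
wrist_force: [0.0, 0.4, -5.3]
finger_gap: 12.7
grip_force: 58.8
shift [-0.007  0.09   0.995] turn 0.0005 yaw 5.6 pos [ 538.  -270.6  273.2] tilt [ 0.     0.001 -1.   ] t 7.0 F [ 0.   0.4 -5.3] gap 12.7 j [ 0.46  0.37 -0.12  1.56  0.05  1.21 -1.14]
```

```bash
python3 -m inch '[{"translation":[0,0.09,0.05],"turn":0},{"translation":[0,0.09,0.18],"turn":0},{"translation":[0,0.09,0.33],"turn":0},{"translation":[0,0.09,0.5],"turn":0},{"translation":[0,0.09,0.65],"turn":0},{"translation":[0,0.09,0.77],"turn":0},{"translation":[0,0.09,0.85],"turn":0},{"translation":[0,0.09,0.88],"turn":0},{"translation":[0,0.09,0.9],"turn":0},{"translation":[0,0.09,0.9],"turn":0}]' 1
python3 - <<'E'
from h import *
c=cap('top');W=pts(c);Z=W[...,2];v,u=np.mgrid[:384,:512]
im=c['image'].astype(int)
m=(abs(W[...,0]-538)<130)&(abs(W[...,1]+284)<130)
q=m&(Z>2)&(Z<12)&(im[...,0]-im[...,2]>40);print('mat circle',cv2.minEnclosingCircle(W[q][:,:2].astype(np.float32)))
c=cap('side');cv2.imwrite('pics/s1.png',cv2.resize(c['image'][120:220,190:320,::-1],(650,500)))
E
python3 go.py 538.3 -284 124 5.5
```

```text
time_s: 8.0
eef_pos: [539.2, -285.3, 138.7]
orientation: [3.138, 0.152, 0.001]
wrist_force: [-0.4, 0.5, -5.2]
finger_gap: 13.1
grip_force: 58.8
mat circle ((536.5270385742188, -280.09954833984375), 86.03363037109375)
shift [-0.006 -0.01   0.101] turn 0.0002 yaw 5.5 pos [ 539.4 -285.4  139.2] tilt [ 0.001 -0.001 -1.   ] t 8.1 F [ 0.  -0.4 -5.9] gap 12.7 j [ 0.48  0.5  -0.12  1.71  0.07  0.93 -1.14]
```

View pics/s1.png

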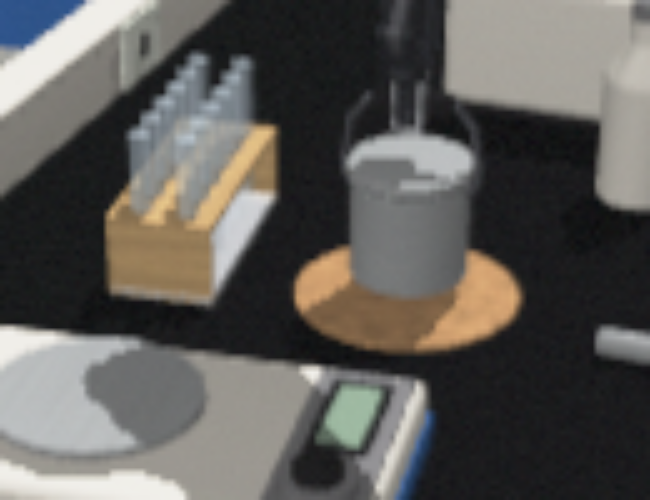

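The picture shows the can upright at (408,215), about centred over the mat at (408,295). I set it down slowly.

```bash
python3 -m inch '[{"translation":[0,0,0.02],"turn":0},{"translation":[0,0,0.04],"turn":0},{"translation":[0,0,0.055],"turn":0},{"translation":[0,0,0.07],"turn":0},{"translation":[0,0,0.08],"turn":0},{"translation":[0,0,0.09],"turn":0},{"translation":[0,0,0.1],"turn":0},{"translation":[0,0,0.1],"turn":0},{"translation":[0,0,0.1],"turn":0}]' 1
```

```text
time_s: 9.0
eef_pos: [538.9, -285.4, 123.6]
orientation: [3.138, 0.151, 0.001]
wrist_force: [-0.0, -1.1, -2.3]
finger_gap: 12.7
grip_force: 59.2
```

```bash
python3 -m inch '[{"translation":[0,0,0.005],"turn":0},{"translation":[0,0,0.01],"turn":0},{"translation":[0,0,0.01],"turn":0}]' 1
python3 -m inch '[{"translation":[0,0,0],"turn":0},{"translation":[0,0,0],"turn":0},{"translation":[0,0,0],"turn":0},{"translation":[0,0,0],"turn":0},{"translation":[0,0,0],"turn":0},{"translation":[0,0,0],"turn":0},{"translation":[0,0,0],"turn":0},{"translation":[0,0,0],"turn":0},{"translation":[0,0,0],"turn":0},{"translation":[0,0,0],"turn":0},{"translation":[0,0,0],"turn":0}]' 0
```

```text
time_s: 9.3
eef_pos: [539.4, -286.1, 123.3]
orientation: [3.136, 0.151, 0.003]
wrist_force: [-2.7, -1.2, 8.5]
finger_gap: 13.1
grip_force: 60.8
time_s: 10.4
eef_pos: [538.8, -285.2, 121.8]
orientation: [3.138, 0.151, 0.0]
wrist_force: [0.9, -0.0, -0.5]
finger_gap: 85.5
grip_force: 0.0
```

```bash
python3 -m inch '[{"translation":[0,0,-0.1],"turn":0},{"translation":[0,0,-0.3],"turn":0},{"translation":[0,0,-0.6],"turn":0},{"translation":[0,0,-0.8],"turn":0},{"translation":[0,0,-0.8],"turn":0},{"translation":[-0.05,-0.3,-0.8],"turn":0},{"translation":[-0.08,-0.6,-0.8],"turn":0},{"translation":[-0.08,-0.9,-0.8],"turn":0},{"translation":[-0.08,-1,-0.8],"turn":0}]' 0|head -2
python3 -m inch '[{"translation":[-0.05,-0.3,0],"turn":0},{"translation":[-0.08,-0.6,0],"turn":0},{"translation":[-0.08,-0.9,0],"turn":0},{"translation":[-0.08,-1,0],"turn":0},{"translation":[-0.08,-1,0],"turn":0}]' 1 |head -2
python3 - <<'E'
from h import *
c=cap('top');W=pts(c);Z=W[...,2]
m=(abs(W[...,0]-538)<130)&(abs(W[...,1]+284)<130)
for n,q in(('lid',m&(abs(Z-97)<6)),('grip',m&(Z>132))):print(n,cv2.minAreaRect(W[q][:,:2].astype(np.float32)),np.median(Z[q]))
E
python3 go.py 479 74.3 100 5.5
```

```text
time_s: 11.3
eef_pos: [511.7, -131.8, 241.4]
time_s: 11.8
eef_pos: [485.6, 13.7, 241.5]
lid ((537.9061279296875, -283.83221435546875), (89.44707489013672, 91.62358856201172), 67.37197875976562) 95.44409714023129
grip ((534.9640502929688, -284.9885559082031), (79.25950622558594, 16.006168365478516), 4.56976318359375) 147.83126079832414
shift [-0.004 -0.421  0.943] turn 0.0008 yaw 5.7 pos [485.9  11.6 241.5] tilt [-0. -0. -1.] t 11.85 F [ 0.1 -1.1 -0.1] gap 4.8 j [ 0.09  0.22 -0.27  1.87  0.07  1.06 -1.68]
```

Can stands well on the mat. Now I go over the key.

```bash
python3 -m inch '[{"translation":[0,-0.3,0],"turn":0},{"translation":[0,-0.42,0.2],"turn":0},{"translation":[0,-0.42,0.5],"turn":0},{"translation":[0,-0.42,0.75],"turn":0},{"translation":[0,-0.42,0.9],"turn":0},{"translation":[0,-0.42,0.95],"turn":0},{"translation":[0,-0.42,0.95],"turn":0},{"translation":[0,-0.42,0.95],"turn":0}]' 1
python3 - <<'E'
from h import *
c=cap('side');cv2.imwrite('pics/s2.png',cv2.resize(c['image'][170:240,200:300,::-1],(700,490)))
E
python3 go.py 479 74.3 79 5.5
```

```text
time_s: 12.65
eef_pos: [480.9, 73.3, 100.2]
orientation: [3.138, 0.15, 0.002]
wrist_force: [0.5, -0.5, 0.7]
finger_gap: -0.3
grip_force: 0.0
shift [-0.014 -0.007  0.143] turn -0.0001 yaw 5.5 pos [481.1  73.5 100.5] tilt [ 0.002  0.    -1.   ] t 12.7 F [-0.3  0.3  0.5] gap 0.6 j [-0.04  0.39 -0.28  2.04  0.16  0.73 -1.9 ]
```

View pics/s2.png

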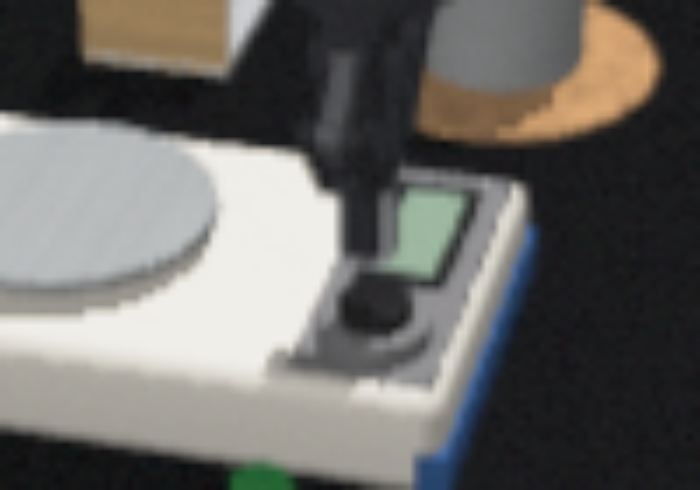

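The closed fingertips at (365,250) are just above the key at (377,300). I press in steps.

```bash
python3 -m inch '[{"translation":[-0.01,-0.005,0.06],"turn":0},{"translation":[-0.01,-0.005,0.11],"turn":0},{"translation":[-0.01,-0.005,0.14],"turn":0},{"translation":[-0.01,-0.005,0.155],"turn":0},{"translation":[-0.01,-0.005,0.165],"turn":0},{"translation":[-0.01,-0.005,0.165],"turn":0}]' 1
python3 -m inch '[{"translation":[0,0,0.01],"turn":0},{"translation":[0,0,0.02],"turn":0},{"translation":[0,0,0.02],"turn":0}]' 1
```

```text
time_s: 13.3
eef_pos: [478.3, 74.4, 74.5]
orientation: [3.138, 0.152, -0.0]
wrist_force: [-1.9, -0.9, 4.0]
finger_gap: 0.3
grip_force: 2.3
time_s: 13.6
eef_pos: [478.4, 74.4, 73.6]
orientation: [3.137, 0.152, 0.001]
wrist_force: [-9.6, -3.3, 33.8]
finger_gap: -0.1
grip_force: 16.7
```

```bash
python3 -m inch '[{"translation":[0,0,-0.1],"turn":0},{"translation":[0,0,-0.3],"turn":0},{"translation":[0,0,-0.6],"turn":0},{"translation":[0,-0.2,-0.8],"turn":0},{"translation":[0,-0.5,-0.8],"turn":0},{"translation":[0,-0.8,-0.8],"turn":0},{"translation":[0,-1,-0.8],"turn":0},{"translation":[0,-1,-0.8],"turn":0}]' 0.15
python3 - <<'E'
from h import *
c=cap('side');W=pts(c);Z=W[...,2];im=c['image'].astype(int)
m=(abs(W[...,0]-494)<35)&(abs(W[...,1]-298)<35)&(im.max(-1)-im.min(-1)<40)
for a,b in((78,100),(32,70)):
  q=m&(Z>a)&(Z<b);print(q.sum(),cv2.minEnclosingCircle(W[q][:,:2].astype(np.float32)),W[q].mean(0))
E
python3 go.py 494.5 297.5 34 5.5
```

```text
time_s: 14.4
eef_pos: [462.6, 229.0, 191.9]
orientation: [-3.134, -0.162, -0.001]
wrist_force: [0.3, -0.5, 0.8]
finger_gap: 72.6
grip_force: 0.0
81 ((494.2070007324219, 299.4591369628906), 13.093669891357422) [493.18953253 301.3461652   89.10472081]
181 ((494.13104248046875, 300.8267517089844), 18.674339294433594) [488.54940388 309.87061699  52.69096166]
shift [ 0.256 -0.452  1.05 ] turn 0.0015 yaw 5.8 pos [463.2 226.  191.5] tilt [-0.     0.001 -1.   ] t 14.45 F [ 0.1 -0.8 -0.3] gap 72.6 j [-0.27  0.33 -0.37  1.87  0.14  0.97 -2.17]
```

```bash
python3 -m inch '[{"translation":[0.15,-0.25,0],"turn":0},{"translation":[0.26,-0.46,0],"turn":0},{"translation":[0.26,-0.46,0.1],"turn":0},{"translation":[0.26,-0.46,0.3],"turn":0},{"translation":[0.26,-0.46,0.4],"turn":0},{"translation":[0.26,-0.46,0.4],"turn":0}]' 0.15
python3 go.py 494.5 298.5 34 5.5
python3 - <<'E'
from h import *
c=cap('side');cv2.imwrite('pics/s3.png',cv2.resize(c['image'][200:310,130:270,::-1],(700,550)))
E
```

```text
time_s: 15.05
eef_pos: [495.3, 293.5, 129.1]
orientation: [3.135, 0.149, -0.006]
wrist_force: [-0.5, -0.4, 0.3]
finger_gap: 72.6
grip_force: 0.0
shift [ 0.    -0.036  0.634] turn -0.0003 yaw 5.4 pos [495.3 293.5 129.1] tilt [-0.004 -0.003 -1.   ] t 15.05 F [-0.5 -0.4  0.3] gap 72.6 j [-0.38  0.49 -0.35  1.79  0.2   0.9  -2.29]
```

View pics/s3.png

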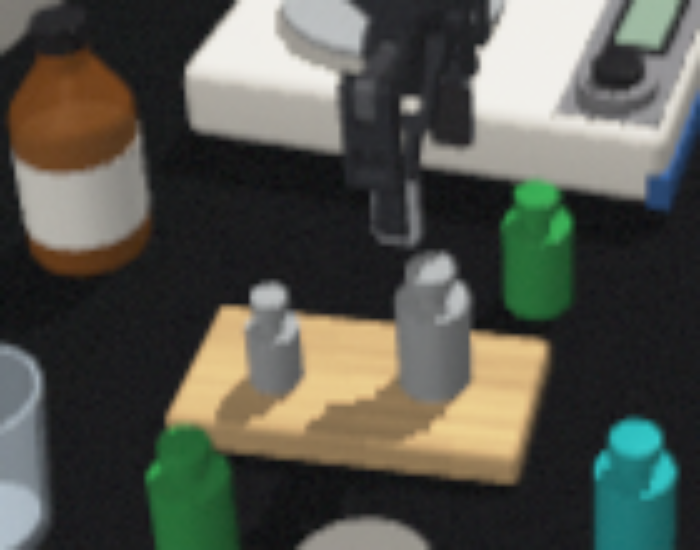

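The near fingertip at (398,240) hangs above the large weight's knob at (433,265). The small weight at (270,340) is well clear of the fingers.

```bash
python3 -m inch '[{"translation":[0,-0.02,0.1],"turn":0},{"translation":[0,-0.02,0.25],"turn":0},{"translation":[0,-0.02,0.4],"turn":0},{"translation":[0,-0.02,0.52],"turn":0},{"translation":[0,-0.02,0.6],"turn":0},{"translation":[0,-0.02,0.63],"turn":0},{"translation":[0,-0.02,0.63],"turn":0},{"translation":[0,-0.02,0.63],"turn":0}]' 0.15
python3 go.py 494.5 298.5 34 5.5
python3 -m inch '[{"translation":[0,0,0],"turn":0},{"translation":[0,0,0],"turn":0},{"translation":[0,0,0],"turn":0},{"translation":[0,0,0],"turn":0},{"translation":[0,0,0],"turn":0},{"translation":[0,0,0],"turn":0},{"translation":[0,0,0],"turn":0},{"translation":[0,0,0],"turn":0},{"translation":[0,0,0],"turn":0},{"translation":[0,0,0],"turn":0}]' 1
python3 go.py 494.5 298.5 34 5.5
```

```text
time_s: 15.9
eef_pos: [496.3, 299.5, 37.8]
orientation: [-3.137, -0.152, -0.002]
wrist_force: [0.2, -0.3, -0.3]
finger_gap: 72.7
grip_force: 0.0
shift [-0.013  0.006  0.025] turn 0.0002 yaw 5.5 pos [496.3 299.5  37.8] tilt [ 0.001  0.001 -1.   ] t 15.9 F [ 0.2 -0.3 -0.3] gap 72.7 j [-0.42  0.61 -0.31  1.86  0.27  0.71 -2.35]
time_s: 16.9
eef_pos: [496.3, 298.3, 37.9]
orientation: [3.137, 0.15, 0.001]
wrist_force: [-1.2, -3.4, 8.5]
finger_gap: 36.4
grip_force: 59.2
shift [-0.012 -0.002  0.026] turn -0.0001 yaw 5.5 pos [496.3 298.3  37.9] tilt [ 0.001 -0.001 -1.   ] t 16.9 F [-1.2 -3.4  8.5] gap 36.4 j [-0.42  0.61 -0.31  1.86  0.27  0.71 -2.35]
```

```bash
python3 -m inch '[{"translation":[0,0,-0.05],"turn":0},{"translation":[0,0,-0.15],"turn":0},{"translation":[0,0,-0.3],"turn":0},{"translation":[0,0,-0.45],"turn":0},{"translation":[0,0,-0.6],"turn":0},{"translation":[0,0,-0.75],"turn":0},{"translation":[0,0,-0.85],"turn":0},{"translation":[0,0,-0.85],"turn":0},{"translation":[0,0,-0.85],"turn":0}]' 1
python3 -m inch '[{"translation":[0.04,0.09,0],"turn":0},{"translation":[0.1,0.23,0],"turn":0},{"translation":[0.17,0.39,0],"turn":0},{"translation":[0.24,0.55,0],"turn":0},{"translation":[0.31,0.7,0],"turn":0},{"translation":[0.37,0.83,0],"turn":0},{"translation":[0.4,0.91,0],"turn":0}]' 1 | head -2
python3 -m inch '[{"translation":[0.06,0.15,0],"turn":0},{"translation":[0.14,0.31,0],"turn":0},{"translation":[0.21,0.47,0],"turn":0},{"translation":[0.28,0.63,0],"turn":0},{"translation":[0.34,0.77,0],"turn":0},{"translation":[0.38,0.86,0],"turn":0},{"translation":[0.4,0.91,0],"turn":0},{"translation":[0.4,0.91,0],"turn":0},{"translation":[0.4,0.91,0],"turn":0}]' 1
python3 go.py 642.5 37.5 90 5.5
```

```text
time_s: 17.8
eef_pos: [495.6, 299.0, 164.7]
orientation: [-3.138, -0.152, -0.0]
wrist_force: [-1.0, -0.5, -5.8]
finger_gap: 36.5
grip_force: 60.6
time_s: 18.5
eef_pos: [569.3, 165.5, 163.3]
time_s: 19.4
eef_pos: [641.0, 40.4, 164.4]
orientation: [-3.137, -0.154, 0.001]
wrist_force: [-0.3, 0.1, -4.1]
finger_gap: 36.7
grip_force: 60.8
shift [0.009 0.021 0.496] turn 0.0006 yaw 5.6 pos [641.   40.4 164.4] tilt [-0.001  0.001 -1.   ] t 19.4 F [-0.3  0.1 -4.1] gap 36.7 j [ 0.05  0.54 -0.3   1.59  0.17  1.04 -1.77]
```

```bash
python3 -m inch '[{"translation":[0.01,0.02,0.06],"turn":0},{"translation":[0.01,0.02,0.16],"turn":0},{"translation":[0.01,0.02,0.27],"turn":0},{"translation":[0.01,0.02,0.36],"turn":0},{"translation":[0.01,0.02,0.42],"turn":0},{"translation":[0.01,0.02,0.45],"turn":0},{"translation":[0.01,0.02,0.465],"turn":0},{"translation":[0.01,0.02,0.475],"turn":0},{"translation":[0.01,0.02,0.48],"turn":0},{"translation":[0.01,0.02,0.48],"turn":0}]' 1
python3 - <<'E'
from h import *
c=cap('side');cv2.imwrite('pics/s4.png',cv2.resize(c['image'][150:240,150:290,::-1],(700,450)))
E
```

```text
time_s: 20.4
eef_pos: [643.6, 36.1, 93.0]
orientation: [3.138, 0.151, 0.001]
wrist_force: [0.4, 0.4, -4.9]
finger_gap: 36.5
grip_force: 60.8
```

View pics/s4.png

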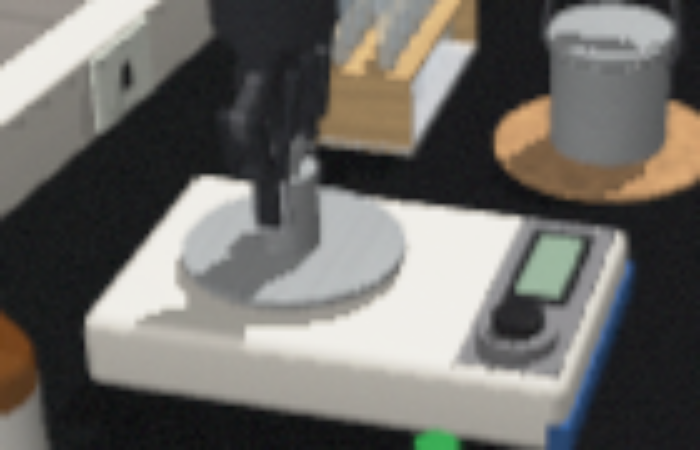

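The weight is upright near the pan's middle, with its base at (295,245) and the pan centre at about (293,247). The can stands on the mat at (610,100). I lower the last millimetres.

```bash
python3 -m inch '[{"translation":[0,0,0.007],"turn":0},{"translation":[0,0,0.013],"turn":0},{"translation":[0,0,0.018],"turn":0},{"translation":[0,0,0.018],"turn":0}]' 1
```

```text
time_s: 20.85
eef_pos: [643.3, 36.1, 90.0]
orientation: [3.138, 0.152, 0.0]
wrist_force: [-0.7, -0.9, -2.8]
finger_gap: 36.9
grip_force: 61.1
```

```bash
python3 -m inch '[{"translation":[0,0,0.004],"turn":0},{"translation":[0,0,0.006],"turn":0},{"translation":[0,0,0.006],"turn":0}]' 1
python3 -m inch '[{"translation":[0,0,0],"turn":0},{"translation":[0,0,0],"turn":0},{"translation":[0,0,0],"turn":0},{"translation":[0,0,0],"turn":0},{"translation":[0,0,0],"turn":0},{"translation":[0,0,0],"turn":0},{"translation":[0,0,0],"turn":0},{"translation":[0,0,0],"turn":0},{"translation":[0,0,0],"turn":0}]' 0.15
python3 -m inch '[{"translation":[0,0,-0.1],"turn":0},{"translation":[0,0,-0.3],"turn":0},{"translation":[0,0,-0.5],"turn":0},{"translation":[0,0,-0.75],"turn":0},{"translation":[0,0,-0.9],"turn":0},{"translation":[0,0,-0.9],"turn":0},{"translation":[0,0,-0.9],"turn":0}]' 0.15
python3 go.py 479 74.3 100 5.5
python3 - <<'E'
from h import *
c=cap('side');W=pts(c);Z=W[...,2]
q=(abs(W[...,0]-641)<50)&(abs(W[...,1]-37)<50)
for a,b in((132,150),(80,122)):
  k=q&(Z>a)&(Z<b);print(k.sum(),cv2.minEnclosingCircle(W[k][:,:2].astype(np.float32)),np.median(Z[k]))
k=(abs(W[...,0]-641)<85)&(abs(W[...,1]-37)<85)&(abs(Z-72)<4);print('pan',cv2.minEnclosingCircle(W[k][:,:2].astype(np.float32)))
E
```

```text
time_s: 21.15
eef_pos: [643.4, 36.1, 90.0]
orientation: [3.138, 0.151, 0.001]
wrist_force: [-3.6, -0.8, 5.7]
finger_gap: 36.7
grip_force: 61.6
time_s: 22.05
eef_pos: [643.3, 36.1, 88.9]
orientation: [3.138, 0.152, -0.0]
wrist_force: [-0.5, 0.2, -0.4]
finger_gap: 72.6
grip_force: 0.0
time_s: 22.75
eef_pos: [643.6, 36.2, 225.2]
orientation: [-3.138, -0.152, -0.003]
wrist_force: [0.1, -0.5, -0.9]
finger_gap: 72.3
grip_force: 0.0
shift [-1.069 -0.359  0.833] turn 0.0002 yaw 5.5 pos [643.6  36.2 225.2] tilt [ 0.002  0.    -1.   ] t 22.75 F [ 0.1 -0.5 -0.9] gap 72.3 j [ 0.06  0.49 -0.3   1.51  0.15  1.16 -1.74]
48 ((640.8967895507812, 39.231441497802734), 13.11895751953125) 141.5300404163828
155 ((640.76904296875, 40.338680267333984), 19.97509765625) 102.53030703850334
pan ((640.3514404296875, 37.01803970336914), 71.91600799560547)
```

```bash
python3 -m inch '[{"translation":[-0.2,-0.07,0],"turn":0},{"translation":[-0.5,-0.17,0],"turn":0},{"translation":[-0.75,-0.25,0],"turn":0},{"translation":[-1,-0.36,0],"turn":0},{"translation":[-1,-0.36,0.2],"turn":0},{"translation":[-1,-0.36,0.4],"turn":0},{"translation":[-1,-0.36,0.4],"turn":0},{"translation":[-1,-0.36,0.4],"turn":0}]' 1
python3 go.py 479 74.3 85 5.5
```

```text
time_s: 23.6
eef_pos: [488.3, 75.3, 163.7]
orientation: [3.138, 0.152, -0.004]
wrist_force: [-0.7, -0.3, -1.0]
finger_gap: 0.0
grip_force: 0.0
shift [-0.061  0.     0.525] turn 0.0002 yaw 5.5 pos [488.3  75.3 163.7] tilt [-0.002 -0.    -1.   ] t 23.6 F [-0.7 -0.3 -1. ] gap 0.0 j [ 0.02  0.33 -0.35  1.95  0.14  0.89 -1.88]
```

```bash
python3 -m inch '[{"translation":[-0.06,0,0.1],"turn":0},{"translation":[-0.06,0,0.25],"turn":0},{"translation":[-0.06,0,0.38],"turn":0},{"translation":[-0.06,0,0.46],"turn":0},{"translation":[-0.06,0,0.5],"turn":0},{"translation":[-0.06,0,0.52],"turn":0},{"translation":[-0.06,0,0.52],"turn":0}]' 1
python3 go.py 479 74.3 73.5 5.5
```

```text
time_s: 24.3
eef_pos: [480.3, 74.7, 86.3]
orientation: [-3.138, -0.151, -0.001]
wrist_force: [-0.5, 0.3, -0.4]
finger_gap: 0.2
grip_force: 0.0
shift [-0.009  0.002  0.085] turn 0.0001 yaw 5.5 pos [480.3  74.7  86.3] tilt [ 0.001  0.    -1.   ] t 24.3 F [-0.5  0.3 -0.4] gap 0.2 j [-0.01  0.42 -0.33  2.05  0.21  0.7  -1.94]
```

```bash
python3 -m inch '[{"translation":[-0.01,0,0.03],"turn":0},{"translation":[-0.01,0,0.055],"turn":0},{"translation":[-0.01,0,0.07],"turn":0},{"translation":[-0.01,0,0.08],"turn":0},{"translation":[-0.01,0,0.085],"turn":0},{"translation":[-0.01,0,0.085],"turn":0}]' 1
```

```text
time_s: 24.9
eef_pos: [478.7, 74.5, 74.0]
orientation: [3.138, 0.152, 0.001]
wrist_force: [-2.1, -0.9, 11.6]
finger_gap: -0.0
grip_force: 6.3
```

11.6 N means the key has reached its stop. I hold one row, then raise.

```bash
python3 -m inch '[{"translation":[0,0,0.002],"turn":0},{"translation":[0,0,0.002],"turn":0},{"translation":[0,0,-0.05],"turn":0},{"translation":[0,0,-0.2],"turn":0},{"translation":[0,0,-0.5],"turn":0},{"translation":[0,0,-0.7],"turn":0},{"translation":[0,0,-0.8],"turn":0},{"translation":[0,0,-0.8],"turn":0},{"translation":[0,0,-0.8],"turn":0},{"translation":[0,0,-0.8],"turn":0}]' 1
python3 - <<'E'
from h import *
c=cap('side');cv2.imwrite('pics/s5.png',cv2.resize(c['image'][:,:,::-1],(800,600)))
W=pts(c);Z=W[...,2];q=(abs(W[...,0]-479)<12)&(abs(W[...,1]-74)<12)&(Z<100);print('key z',np.median(Z[q]))
E
```

```text
time_s: 25.9
eef_pos: [477.5, 74.1, 192.0]
orientation: [3.138, 0.152, -0.004]
wrist_force: [-0.3, 0.1, 0.3]
finger_gap: 0.1
grip_force: 0.0
key z 78.19073189872455
```

View pics/s5.png

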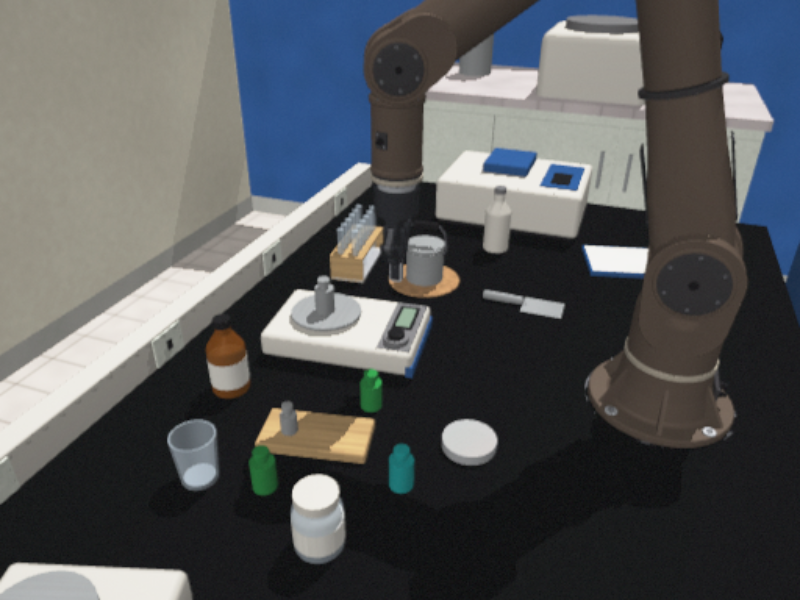

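The weight is upright on the pan (324,297), the can is on the mat (425,260), the key is up (397,333), and everything else is in place.

```bash
python3 -c "
from bench import arm
print(arm.sign_off())"
```

```text
the job is handed in; nothing more can be done
None
```

The job is handed in, with no verdict returned: the can stands on the cork mat, the key was pressed with the pan empty and again with the larger weight on it and is back up, and that weight stands within about 4 mm of the pan's centre.

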